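# Calibrate the finds balance: weight on the pan, hold the recessed button with the probe

### The job

Calibrate the balance: set the largest of the three steel weights down gently, upright and wholly on the small raised pan, and let go of it. Then take the metal probe from the tool stand, reach its thin tip down through the round hole in the balance's top and push the sunken button all the way down, and finish while still gripping the probe and holding the button down (do not release it). Never press the button before the weight stands on the pan, and leave everything else where it is.

Things in the scene. Friction and masses are not known exactly. Their poses are not given: they have to be found in the camera images.
- balance: Laboratory balance, fixed to the table: a low white box 240 x 150 x 60 mm (x, y, z), turned by up to 0.35 rad. Origin: centre of its underside on the table; z up, the hole is on its -x half (towards the robot), the pan on its +x half. A flat display and three flat keys on its top are not used.
- pan (a point): Centre of the upper face of the balance's weighing pan, a rigid steel disc 56 mm across and 6 mm thick on a thin post (18 mm), 105 mm above the table, at (55, 0, 105) mm in the balance's frame. Bare steel, no rim.
- aperture (a point): Centre of the mouth of the round hole, 17 mm across, in the balance's top, 60 mm above the table, at (-65, 30, 60) mm in the balance's frame. It is a straight vertical well; the top of the button lies 18 mm below the mouth and nearly fills the well (14 mm across, dark).
- cal_button (a joint): Travel of the sunken calibration button in m: 0 released, 0.005 fully down (it goes straight down). It is sprung: about 1.8 N to start it, 4.8 N to reach the bottom, and it springs back when let go.
- weight_large: The largest steel weight, loose, about 0.5 kg: a cylinder 38 mm across and 47 mm high with a narrow neck and a grip knob (24 mm across) on top, 64 mm high in all. Origin: centre of its underside, z up. At the start it stands on the rubber mat (its upper face 4 mm above the table), about 78 mm from each of the other two weights (centre to centre).
- weight_medium: Middle weight, not to be used: same shape, 28 mm across, 49 mm high in all. Origin: centre of its underside; on the mat.
- weight_small: Small weight, not to be used: same shape, 22 mm across, 39 mm high in all. Origin: centre of its underside; on the mat.
- stand: Wooden tool stand, fixed: block 60 x 170 x 75 mm (x, y, z) with three upright bores 11 mm across and 70 mm deep in a row along its y, 55 mm apart. Origin: centre of its underside. The probe, a brush and a spatula stand in the bores, in any order.
- probe: Metal probe, loose, about 60 g, tip down in a bore of the stand: steel shaft 6 mm across, 65 mm long; then a collar 20 mm across, 4 mm thick, resting on the stand; then a plain round aluminium handle 14 mm across, 78 mm long (69 to 147 mm from the tip). Origin: the tip's end; z from tip to handle (up). At the start the tip is 10 mm above the table; lift it 70 mm or more to clear the stand.
- brush: Fine brush, loose, standing bristles up in the stand, wooden handle, top 161 mm above the table. Origin: its lower end, 10 mm above the table; leave it.
- spatula: Small spatula with a flat steel blade up and dark wooden handle, loose, in the stand, top 159 mm above the table. Origin: its lower end, 10 mm above the table; leave it.
- jar: Amber glass jar, 52 mm across, 75 mm high, bystander beyond the balance. Origin: centre of its underside.
- spirit: Clear plastic bottle, 48 mm across, 120 mm high, bystander beyond the balance. Origin: centre of its underside.
- dish: White ceramic dish, 80 mm across, 22 mm high, bystander beyond the balance. Origin: centre of its underside.
- sherd: Flat terracotta sherd about 70 x 50 x 7 mm, bystander lying beyond the mat. Origin: centre of its underside.
There are look-alikes about, which are no part of the job. What is shaped like the probe but blue or orange is not meant.

How it is judged:
By the outcome, as a careful person would: the job done as asked, in the order asked, and still so for the second after the job is handed in, while the arm keeps its last pose, push and grip.
It also fails if it takes over 58 s, if anything falls off the work surface, if the arm or the gripper's body presses on something with over 40 N, if the wrist force passes 120 N, or if a joint passes its speed limit or range.

### The arm

A 6-joint arm with a two-finger parallel gripper is mounted at the origin on the work surface. World frame = base frame: x ahead of the robot, y to its left, z up, the work surface at z = 0. Lengths are in m, angles in rad, forces in N, time in s.
With the tool pointing down it reaches from about 0.35 to 0.775 m from the base axis. Payload 7.3 kg.
Tool frame: the origin (TCP) lies at the very end of the fingers, on their centre line; the grasp point (between the pads) lies 19 mm behind it (pinch_z is the distance from the TCP to the grasp point, in m); z points along the fingers, y is the line along which they close (so a half turn about z gives the same grasp; the last joint's range is limited). The gripper opens to 92 mm and grips with 3 to 60 N. Pads are 19 mm wide; open, the fingers measure 130 mm over their backs; the gripper's body (75 mm by 190 mm) begins 47 mm behind the grasp point.
Start: joints at [1.197, 0.342, 1.524, -0, 1.275, -0.146], TCP at [0.119, 0.511, 0.227] pointing down, gripper open.
Joint ranges: [-2.53, 2.53], [-0.77, 2.02], [0.04, 2.7], [-1, 4.14], [0.28, 2.66], [-3.11, 3.11]. Speed limits (rad/s): [2.57, 2.57, 3.14, 3.14, 3.14, 3.14].

### API

Orientations are given as [roll, pitch, yaw] about the fixed x, y, z axes, in that order (R = Rz(yaw) Ry(pitch) Rx(roll)).
In Python, from cell import * gives the robot as it stands.
- The arm moves only by the tool arm_command, never from a script. Its arguments are lists of equal length, an entry for each row: "fingers": the gripper command: -1 is fully open, 1 is shut, values between are in proportion; "travel": the shift along the tool's x, y, z in m, a list of three; "dr": the turn, a rotation vector about the tool's x, y, z in degrees, a list of three. In form: {"fingers": [fingers, ...], "travel": [[x, y, z], ...], "dr": [[wx, wy, wz], ...]}. A call has 1 to 8 rows; each row is the pose to reach, as a shift and turn from the pose commanded when the call began, along the tool's axes at that moment; what a row does not reach only later rows make up. A row lasts 1/12 s, in which the tool goes at most 41.7 mm and 7.16 degrees, less where a joint would pass 70% of its speed; a pose out of reach is approached as far as the arm can. A call with a gripper value outside its range is refused whole. The fingers move at their own pace and stop on an object; "squeeze" is the grip in N (left out, the last holds). Time passes only in rows, so rows that repeat a pose let the fingers close. It gives the time, the measured TCP pose, the force, the opening and the grip force at its end, in the units of the state.
- observe(): the state, without advancing time (a new reading comes with each control period).
- read_camera(name): name is "scene" or "top" or "wrist"; returns a dict with "color" (480x640x3 uint8, blue, green, red), "z_map" (480x640 float32, m along the optical axis (not along the pixel's ray), 0 where there is no reading), "fx", "fy", "cx", "cy" (pixels), "R" (3x3) and "t" (3): a world point X has camera coordinates R X + t. Camera axes: x right, y down, z forward; pixel columns grow to the right and rows downward; lengths in m; the calibration is good to about 2 mm. A picture is of the moment at which its call begins.
- hand_in(): hands the job in; it is judged then, once.
The state is a dict: "time": time; "qpos": joint angles; "qvel": joint speeds; "joint_efforts": joint torques, N m; "tool_pos": TCP position; "tool_rot": TCP orientation; "contact_force": force on the tool from outside, world axes, zero at the start; "torque": the same for the moment, N m; "opening": finger opening in m; "grip_force": force on a finger pad.
Only numpy, scipy, OpenCV 4.12 (cv2) and the standard library are available. Lean on these libraries where they do the work, as an engineer would, in place of code of your own. Each camera call takes 0.05 s, during which the arm holds its last target. There are 200 camera calls.

## Working session

There is one attempt and no reset: what is moved stays moved. The work goes in short steps, Python scripts to look and compute and a tool call to move; the robot and the scene stay as the last step left them, time stands still between calls to the robot, and variables do not carry over. Pictures are saved under pics/ and viewed, at most 10 in all, crops included, and the job is handed in when it is done.

Besides the shell and the picture viewer there is one more tool, called after "Call:" by a JSON object that holds its "name" and its "arguments", one argument or row to a line. arm_command: Moves the arm, as the interface text tells. Its arguments: {"type":"object","properties":{"fingers":{"type":"array","items":{"type":"number"}},"travel":{"type":"array","items":{"type":"array","items":{"type":"number"}}},"dr":{"type":"array","items":{"type":"array","items":{"type":"number"}}},"squeeze":{"type":"number"}},"required":["fingers","travel","dr"]}

```bash
mkdir -p pics; python3 - <<'E'
from cell import *
import cv2,numpy as np,pickle
print(observe())
d={}
for n in("scene","top"):
    c=read_camera(n); d[n]=c; cv2.imwrite(f"pics/{n}0.png",c["color"]); print(n,c["fx"],c["cx"],c["cy"],c["R"].round(3).tolist(),c["t"].round(3))
pickle.dump(d,open("c0.pkl","wb"))
E
```

```text
{'time': 0.0, 'qpos': array([ 1.19699456e+00,  3.42706456e-01,  1.52503363e+00,  2.11868594e-05,
        1.27541223e+00, -1.45988327e-01]), 'qvel': array([-1.36510212e-03, -6.27121040e-06, -3.43216908e-04, -7.93500097e-04,
       -4.46692183e-04, -1.17387244e-03]), 'joint_efforts': array([ 7.21149427e-04, -4.31253254e+01, -2.44213986e+01,  7.17723859e-02,
        5.60727145e-02, -1.55006587e-04]), 'tool_pos': array([0.11838165, 0.51104921, 0.22604762]), 'tool_rot': array([-3.14005253e+00, -2.46927854e-04,  2.91377284e+00]), 'contact_force': array([0.28907042, 0.08023109, 0.8447641 ]), 'torque': array([-0.03251116,  0.02679313, -0.00929541]), 'grip_force': 0.0, 'opening': 0.0921341922806979}
scene 445.61969770296247 307.4323469803984 251.7701917916051 [[-0.816, 0.578, -0.004], [0.328, 0.457, -0.827], [-0.476, -0.676, -0.563]] [ 0.468 -0.152  1.457]
top 580.0552091163639 332.765392603436 233.42586766398995 [[0.047, -0.999, 0.003], [-0.974, -0.047, -0.223], [0.223, 0.007, -0.975]] [0.01  0.616 1.186]
```

View pics/scene0.png

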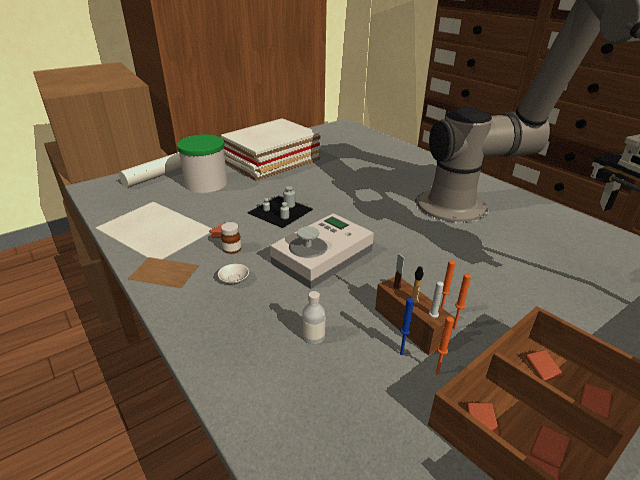

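View pics/top0.png

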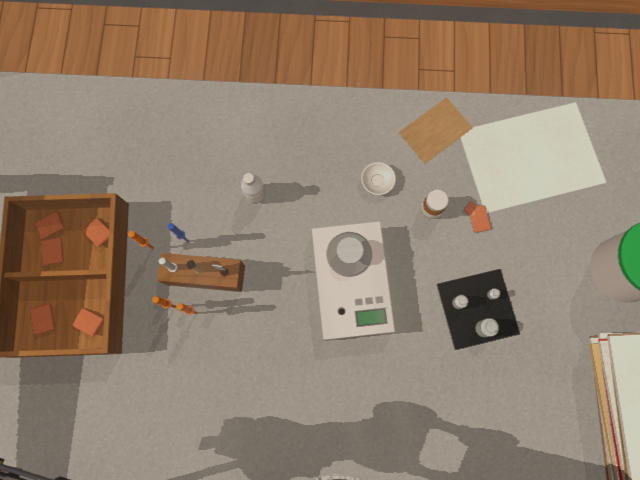

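The arm could take these for the wanted things:
- **Probe look-alikes (top view):** silver (168,265), blue (178,232), orange (140,240), (162,302) and (187,309). The brush is at (191,265) and the spatula at (219,267). I choose the silver one.
- **Weights (top view):** (488,327) is the largest, with (460,301) and (493,294) the smaller two.

Next I measure these and check them in a crop.

```bash
cat > h.py <<'E'
import numpy as np,cv2
def cloud(c):
    v,u=np.mgrid[0:480,0:640]; z=c["z_map"]
    P=np.stack([(u-c["cx"])/c["fx"]*z,(v-c["cy"])/c["fy"]*z,z],-1)
    W=(P-c["t"])@c["R"]; W[z==0]=np.nan; return W
def ray(c,u,v,h):
    d=c["R"].T@np.array([(u-c["cx"])/c["fx"],(v-c["cy"])/c["fy"],1]); o=-c["R"].T@c["t"]
    return o+d*(h-o[2])/d[2]
def blobs(m,amin=5):
    n,l,s,ce=cv2.connectedComponentsWithStats(m.astype(np.uint8)); return [(i,s[i,4],ce[i],l==i) for i in range(1,n) if s[i,4]>=amin]
E
python3 - <<'E'
import pickle,numpy as np,cv2
from h import *
d=pickle.load(open("c0.pkl","rb")); c=d["top"]; W=cloud(c); H=W[...,2]
def box(u0,v0,u1,v1):
    m=np.zeros((480,640),bool); m[v0:v1,u0:u1]=1; return m
def show(n,m,h,a=5):
    for i,ar,ce,mm in blobs(m,a): print(n,ar,ce.round(1),"ray",ray(c,*ce,h).round(4),"cl",np.median(W[mm],0).round(4))
wt=box(435,265,525,355)
show("wt>.02",wt&(H>.02),.05); show("knobL",wt&(H>.062)&(H<.075),.068)
b=box(300,210,405,350); m=b&(H>.05)&(H<.07)
cnt=max(cv2.findContours(m.astype(np.uint8),0,1)[0],key=cv2.contourArea)
pts=np.array([ray(c,*p[0],.06)[:2] for p in cnt],np.float32)
print("bal",cv2.minAreaRect(pts*1000)); show("pan",b&(H>.098)&(H<.112),.105)
g=cv2.cvtColor(c["color"],6); show("hole",box(332,300,350,322)&(g<90),.06)
st=box(120,215,250,325); show("stand items",st&(H>.12),.15,4)
ms=st&(H>.065)&(H<.085)
cnt=max(cv2.findContours(ms.astype(np.uint8),0,1)[0],key=cv2.contourArea)
print("stand",cv2.minAreaRect(np.array([ray(c,*p[0],.075)[:2] for p in cnt],np.float32)*1000))
for i,ar,ce,mm in blobs(st&(H>.09),4): print(ar,ce.round(),"maxh",np.nanpercentile(H[mm],95).round(3),np.median(W[mm],0).round(3))
a=cv2.resize(c["color"][215:325,120:250],(650,550),interpolation=2)[:, :]
a=cv2.resize(a,(400,338)); e=cv2.resize(c["color"][260:355,435:525],(320,338),interpolation=2)
f=cv2.resize(d["scene"]["color"][240:380,370:490],(257,300),interpolation=2);k=cv2.resize(d["scene"]["color"][170:270,240:390],(450,260)[:2],interpolation=2)
top=np.hstack([a,e]); bot=np.zeros((260,720,3),np.uint8); bot[:, :257]=f[:260]; bot[:,265:715]=k
cv2.imwrite("pics/crop1.png",np.vstack([top,bot]))
E
```

```text
wt>.02 83 [493.8 293.4] ray [ 0.5035 -0.3129  0.05  ] cl [ 0.5054 -0.3169  0.0294]
wt>.02 144 [460.2 301.2] ray [ 0.4832 -0.2407  0.05  ] cl [ 0.4838 -0.242   0.0387]
wt>.02 308 [487.3 327.4] ray [ 0.4305 -0.2981  0.05  ] cl [ 0.4302 -0.2957  0.0532]
knobL 99 [490.9 326.2] ray [ 0.4319 -0.3008  0.068 ] cl [ 0.4322 -0.3008  0.0671]
bal ((518.7971801757812, -5.997749328613281), (240.69639587402344, 149.93667602539062), 9.014663696289062)
pan 545 [349.3 249.9] ray [0.5729 0.0026 0.105 ] cl [0.5729 0.0026 0.105 ]
hole 29 [341.3 311.1] ray [0.4492 0.0131 0.06  ] cl [nan nan nan]
stand items 69 [171.9 227.3] ray [0.5934 0.3645 0.15  ] cl [0.5951 0.3665 0.1439]
stand items 69 [133. 235.] ray [0.5737 0.441  0.15  ] cl [0.5756 0.4436 0.145 ]
stand items 77 [164.2 262.2] ray [0.5214 0.3721 0.15  ] cl [0.5217 0.3722 0.1536]
stand items 76 [191.1 264.6] ray [0.5191 0.3179 0.15  ] cl [0.5186 0.3179 0.1505]
stand items 43 [217.9 266.9] ray [0.5169 0.264  0.15  ] cl [0.5175 0.2646 0.1511]
stand items 69 [157.  299.8] ray [0.4458 0.3777 0.15  ] cl [0.4467 0.3797 0.1454]
stand items 63 [180.9 306.7] ray [0.4345 0.3294 0.15  ] cl [0.4357 0.3308 0.1458]
stand ((520.1555786132812, 319.8642883300781), (172.16583251953125, 61.4919319152832), 87.4693374633789)
100 [173. 229.] maxh 0.15 [0.595 0.366 0.133]
106 [135. 237.] maxh 0.149 [0.575 0.443 0.131]
110 [166. 263.] maxh 0.16 [0.521 0.371 0.142]
100 [192. 266.] maxh 0.161 [0.518 0.317 0.148]
76 [220. 269.] maxh 0.16 [0.517 0.264 0.127]
99 [159. 301.] maxh 0.15 [0.446 0.379 0.136]
88 [183. 307.] maxh 0.15 [0.435 0.33  0.14 ]
```

View pics/crop1.png

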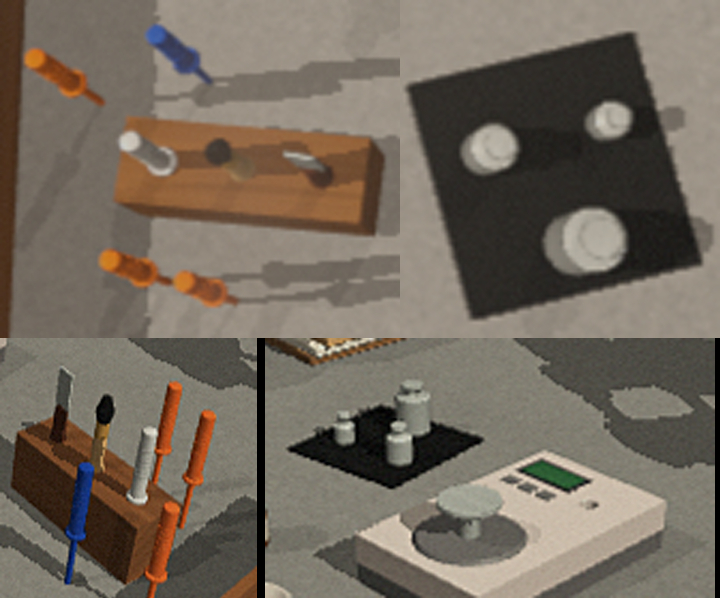

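The crop confirms the choice. The silver probe stands in the +y bore of the stand (top view 164,262), and the largest weight is at (491,326). The other two weights lie to its +x side, so I'll close the fingers along about 110°.

Call:
{"name": "arm_command", "arguments": {
  "fingers": [-1,-1,-1,-1,-1,-1,-1,-1],
  "travel": [
    [-0.376,-0.283,-0.034],
    [-0.376,-0.283,-0.034],
    [-0.376,-0.283,-0.034],
    [-0.376,-0.283,-0.034],
    [-0.376,-0.283,-0.034],
    [-0.376,-0.283,-0.034],
    [-0.376,-0.283,-0.034],
    [-0.376,-0.283,-0.034]
  ],
  "dr": [
    [0,0,-7],
    [0,0,-14],
    [0,0,-21],
    [0,0,-28],
    [0,0,-33],
    [0,0,-33],
    [0,0,-33],
    [0,0,-33]
  ]
}}

```text
time: 0.77
tool_pos: [0.3174, 0.274, 0.2491]
tool_rot: [3.142, -0.0, -2.793]
contact_force: [1.1, 1.1, -0.4]
opening: 0.0921
grip_force: 0.0
```

```bash
cat > go.py <<'E'
import sys,numpy as np
from cell import *
from scipy.spatial.transform import Rotation as Ro
s=observe(); R=Ro.from_euler("xyz",s["tool_rot"]).as_matrix()
print("t",s["time"],"pos",s["tool_pos"].round(4),"rot",np.degrees(s["tool_rot"]).round(2),"F",s["contact_force"].round(2),"open",round(s["opening"],4),"grip",round(s["grip_force"],2),"q",s["qpos"].round(2))
for a in sys.argv[1:]:
    p=np.array(eval(a)); print(a,"travel",(R.T@(p-s["tool_pos"])).round(4))
E
python3 go.py "[.432,-.301,.16]"
```

```text
t 0.7667 pos [0.3174 0.274  0.2491] rot [ 1.8000e+02 -1.0000e-02 -1.6001e+02] F [ 1.07  1.14 -0.36] open 0.0921 grip 0.0 q [ 0.53  0.13  1.75  0.    1.27 -1.39]
[.432,-.301,.16] travel [ 0.0889 -0.5795  0.0891]
```

Call:
{"name": "arm_command", "arguments": {
  "fingers": [-1,-1,-1,-1,-1,-1,-1,-1],
  "travel": [
    [-0.03,-0.3,0],
    [-0.03,-0.3,0],
    [-0.03,-0.3,0],
    [-0.03,-0.3,0],
    [-0.03,-0.3,0],
    [-0.03,-0.3,0],
    [-0.03,-0.3,0],
    [0.089,-0.58,0.05]
  ],
  "dr": [
    [0,0,0],
    [0,0,0],
    [0,0,0],
    [0,0,0],
    [0,0,0],
    [0,0,0],
    [0,0,0],
    [0,0,0]
  ]
}}

```text
time: 1.43
tool_pos: [0.4444, -0.0307, 0.243]
tool_rot: [-3.14, 0.003, -2.794]
contact_force: [-0.9, -0.8, -0.4]
opening: 0.0918
grip_force: 0.0
```

```bash
python3 go.py "[.432,-.301,.19]"
```

```text
t 1.4333 pos [ 0.4444 -0.0307  0.243 ] rot [-179.91    0.19 -160.06] F [-0.87 -0.76 -0.44] open 0.0918 grip 0.0 q [-0.24  0.18  1.7   0.    1.26 -2.16]
[.432,-.301,.19] travel [ 0.104  -0.2498  0.0531]
```

Call:
{"name": "arm_command", "arguments": {
  "fingers": [-1,-1,-1,-1,-1,-1,-1,-1],
  "travel": [
    [0.104,-0.25,0.05],
    [0.104,-0.25,0.05],
    [0.104,-0.25,0.05],
    [0.104,-0.25,0.05],
    [0.104,-0.25,0.05],
    [0.104,-0.25,0.05],
    [0.104,-0.25,0.05],
    [0.104,-0.25,0.05]
  ],
  "dr": [
    [0,0,0],
    [0,0,0],
    [0,0,0],
    [0,0,0],
    [0,0,0],
    [0,0,0],
    [0,0,0],
    [0,0,0]
  ]
}}

```text
time: 2.1
tool_pos: [0.4279, -0.3031, 0.1907]
tool_rot: [3.141, -0.002, -2.798]
contact_force: [-0.6, 0.3, 0.2]
opening: 0.0916
grip_force: 0.0
```

```bash
python3 - <<'E'
from cell import *
from h import *
c=read_camera("wrist"); cv2.imwrite("pics/w1.png",c["color"])
W=cloud(c); H=W[...,2]
for i,a,ce,m in blobs((H>.06)&(H<.075),100): print(a,ce,ray(c,*ce,.068).round(4),np.median(W[m],0).round(4))
E
python3 go.py "[.432,-.301,.017]"
```

```text
892 [317.12331839 233.03475336] [ 0.4305 -0.3037  0.068 ] [ 0.4305 -0.3037  0.0681]
t 2.15 pos [ 0.4282 -0.3006  0.1911] rot [ 1.7988e+02 -6.0000e-02 -1.6027e+02] F [ 0.18  0.06 -0.49] open 0.0914 grip 0.0 q [-0.76  0.37  1.58 -0.    1.19 -2.67]
[.432,-.301,.017] travel [-0.0036 -0.002   0.1741]
```

View pics/w1.png

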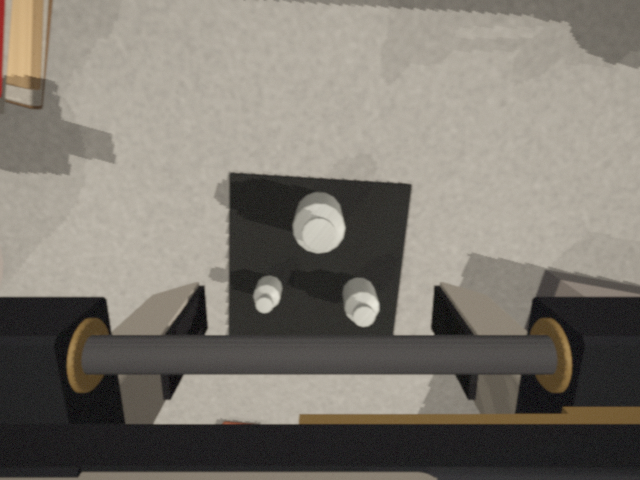

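The view is centred: the large weight's knob is at (317,233), between the fingers. The smaller weights, at (267,295) and (361,300), are clear of them. Going down and closing.

Call:
{"name": "arm_command", "arguments": {
  "fingers": [-1,-1,-1,-1,-1,-1,-1,-1],
  "travel": [
    [-0.002,-0.002,0.03],
    [-0.002,-0.002,0.06],
    [-0.002,-0.002,0.09],
    [-0.002,-0.002,0.12],
    [-0.002,-0.002,0.145],
    [-0.002,-0.002,0.165],
    [-0.002,-0.002,0.174],
    [-0.002,-0.002,0.174]
  ],
  "dr": [
    [0,0,0],
    [0,0,0],
    [0,0,0],
    [0,0,0],
    [0,0,0],
    [0,0,0],
    [0,0,0],
    [0,0,0]
  ]
}}

```text
time: 2.82
tool_pos: [0.431, -0.298, 0.0169]
tool_rot: [3.138, -0.002, -2.792]
contact_force: [-0.2, -0.2, 0.8]
opening: 0.0917
grip_force: 0.0
```

Call:
{"name": "arm_command", "arguments": {
  "fingers": [0.3,0.3,0.3,0.3,0.4,0.5,0.5,0.5],
  "travel": [
    [0,0,0],
    [0,0,0],
    [0,0,0],
    [0,0,0],
    [0,0,0],
    [0,0,0],
    [0,0,0],
    [0,0,0]
  ],
  "dr": [
    [0,0,0],
    [0,0,0],
    [0,0,0],
    [0,0,0],
    [0,0,0],
    [0,0,0],
    [0,0,0],
    [0,0,0]
  ],
  "squeeze": 25
}}

```text
time: 3.48
tool_pos: [0.4317, -0.3, 0.0185]
tool_rot: [-3.141, 0.0, -2.794]
contact_force: [-0.5, -1.0, 0.8]
opening: 0.0432
grip_force: 1.3
```

Call:
{"name": "arm_command", "arguments": {
  "fingers": [1,1,1,1,1,1],
  "travel": [
    [0,0,0],
    [0,0,0],
    [0,0,0],
    [0,0,0],
    [0,0,0],
    [0,0,0]
  ],
  "dr": [
    [0,0,0],
    [0,0,0],
    [0,0,0],
    [0,0,0],
    [0,0,0],
    [0,0,0]
  ],
  "squeeze": 30
}}

```text
time: 3.98
tool_pos: [0.4322, -0.3006, 0.0188]
tool_rot: [-3.14, 0.001, -2.793]
contact_force: [1.7, -4.3, 1.5]
opening: 0.0372
grip_force: 30.0
```

Call:
{"name": "arm_command", "arguments": {
  "fingers": [1,1,1,1,1,1,1,1],
  "travel": [
    [0,0,-0.01],
    [0,0,-0.03],
    [0,0,-0.06],
    [0,0,-0.09],
    [0,0,-0.12],
    [0,0,-0.15],
    [0,0,-0.16],
    [0,0,-0.16]
  ],
  "dr": [
    [0,0,0],
    [0,0,0],
    [0,0,0],
    [0,0,0],
    [0,0,0],
    [0,0,0],
    [0,0,0],
    [0,0,0]
  ]
}}

```text
time: 4.65
tool_pos: [0.4321, -0.2999, 0.1802]
tool_rot: [-3.139, 0.002, -2.793]
contact_force: [-0.6, -0.6, -5.7]
opening: 0.0373
grip_force: 30.0
```

```bash
python3 go.py "[.573,.0025,.178]"
```

```text
t 4.65 pos [ 0.4321 -0.2999  0.1802] rot [-1.7988e+02  9.0000e-02 -1.6004e+02] F [-0.57 -0.6  -5.71] open 0.0373 grip 29.98 q [-0.75  0.38  1.6   0.    1.16 -2.67]
[.573,.0025,.178] travel [-0.2357  0.2361  0.0021]
```

Call:
{"name": "arm_command", "arguments": {
  "fingers": [1,1,1,1,1,1,1,1],
  "travel": [
    [-0.02,0.02,0],
    [-0.045,0.045,0],
    [-0.07,0.07,0],
    [-0.095,0.095,0],
    [-0.12,0.12,0],
    [-0.145,0.145,0],
    [-0.17,0.17,0],
    [-0.19,0.19,0]
  ],
  "dr": [
    [0,0,0],
    [0,0,0],
    [0,0,0],
    [0,0,0],
    [0,0,0],
    [0,0,0],
    [0,0,0],
    [0,0,0]
  ]
}}

```text
time: 5.32
tool_pos: [0.5442, -0.0534, 0.1753]
tool_rot: [3.137, -0.005, -2.793]
contact_force: [0.3, 0.4, -4.7]
opening: 0.0375
grip_force: 30.0
```

Call:
{"name": "arm_command", "arguments": {
  "fingers": [1,1,1,1,1,1],
  "travel": [
    [-0.02,0.02,0],
    [-0.035,0.035,0],
    [-0.046,0.046,0],
    [-0.046,0.046,0],
    [-0.046,0.046,0],
    [-0.046,0.046,0]
  ],
  "dr": [
    [0,0,0],
    [0,0,0],
    [0,0,0],
    [0,0,0],
    [0,0,0],
    [0,0,0]
  ]
}}

```text
time: 5.82
tool_pos: [0.5716, 0.0022, 0.1764]
tool_rot: [3.14, -0.004, -2.793]
contact_force: [0.5, -0.4, -5.4]
opening: 0.0373
grip_force: 30.0
```

```bash
python3 - <<'E'
from cell import *
from h import *
c=read_camera("wrist"); W=cloud(c); H=W[...,2]; s=observe()
m0=np.hypot(W[...,0]-s["tool_pos"][0],W[...,1]-s["tool_pos"][1])<.03
for z0,z1 in((.218,.24),):
  for i,a,ce,m in blobs(m0&(H>z0)&(H<z1),100): print(a,ce,np.median(W[m],0).round(4))
for i,a,ce,m in blobs((H>.10)&(H<.11),30): print("pan",a,ce,np.nanmean(W[m],0).round(4))
c=read_camera("top"); cv2.imwrite("pics/t2.png",cv2.resize(c["color"][190:350,270:430],(600,600)))
E
python3 go.py "[.573,.0025,.125]"
```

```text
697 [247.69153515 391.03012912] [ 0.5806 -0.017   0.2279]
1957 [318.90342361 388.32805314] [0.5744 0.003  0.2258]
698 [389.24068768 391.0243553 ] [0.5667 0.0216 0.2279]
pan 4249 [315.52506472 237.57895976] [ 0.5632 -0.003   0.1058]
t 5.9167 pos [0.5722 0.0016 0.1774] rot [ 1.7995e+02 -1.2000e-01 -1.6011e+02] F [-0.55 -0.63 -4.71] open 0.0376 grip 29.98 q [-0.13  0.47  1.46 -0.    1.21 -2.05]
[.573,.0025,.125] travel [-0.0012  0.0005  0.0524]
```

Call:
{"name": "arm_command", "arguments": {
  "fingers": [1,1,1,1,1,1,1,1],
  "travel": [
    [0,0,0.015],
    [0,0,0.03],
    [0,0,0.042],
    [0,0,0.048],
    [0,0,0.05],
    [0,0,0.051],
    [0,0,0.052],
    [0,0,0.052]
  ],
  "dr": [
    [0,0,0],
    [0,0,0],
    [0,0,0],
    [0,0,0],
    [0,0,0],
    [0,0,0],
    [0,0,0],
    [0,0,0]
  ]
}}

```text
time: 6.58
tool_pos: [0.5733, 0.0022, 0.127]
tool_rot: [-3.141, 0.001, -2.794]
contact_force: [1.2, -0.6, -4.6]
opening: 0.0372
grip_force: 30.0
```

Call:
{"name": "arm_command", "arguments": {
  "fingers": [1,1,1,1,1,1],
  "travel": [
    [0,0,0.001],
    [0,0,0.0015],
    [0,0,0.002],
    [0,0,0.0025],
    [0,0,0.003],
    [0,0,0.003]
  ],
  "dr": [
    [0,0,0],
    [0,0,0],
    [0,0,0],
    [0,0,0],
    [0,0,0],
    [0,0,0]
  ]
}}

```text
time: 7.08
tool_pos: [0.573, 0.0024, 0.1234]
tool_rot: [3.141, -0.0, -2.793]
contact_force: [-0.0, 0.3, -4.5]
opening: 0.0378
grip_force: 30.0
```

Call:
{"name": "arm_command", "arguments": {
  "fingers": [1,1,1,1,1,1],
  "travel": [
    [0,0,0.0005],
    [0,0,0.001],
    [0,0,0.0015],
    [0,0,0.002],
    [0,0,0.002],
    [0,0,0.002]
  ],
  "dr": [
    [0,0,0],
    [0,0,0],
    [0,0,0],
    [0,0,0],
    [0,0,0],
    [0,0,0]
  ]
}}

```text
time: 7.58
tool_pos: [0.573, 0.0024, 0.1214]
tool_rot: [3.141, -0.0, -2.793]
contact_force: [0.4, -0.5, -4.7]
opening: 0.0379
grip_force: 30.0
```

Call:
{"name": "arm_command", "arguments": {
  "fingers": [1,1,1,1],
  "travel": [
    [0,0,0.0005],
    [0,0,0.001],
    [0,0,0.001],
    [0,0,0.001]
  ],
  "dr": [
    [0,0,0],
    [0,0,0],
    [0,0,0],
    [0,0,0]
  ]
}}

```text
time: 7.92
tool_pos: [0.573, 0.0024, 0.1204]
tool_rot: [3.142, -0.0, -2.793]
contact_force: [0.7, 0.2, -4.9]
opening: 0.0373
grip_force: 30.0
```

Call:
{"name": "arm_command", "arguments": {
  "fingers": [1,1,1,1],
  "travel": [
    [0,0,0.0005],
    [0,0,0.001],
    [0,0,0.001],
    [0,0,0.001]
  ],
  "dr": [
    [0,0,0],
    [0,0,0],
    [0,0,0],
    [0,0,0]
  ]
}}

```text
time: 8.25
tool_pos: [0.5731, 0.0024, 0.1198]
tool_rot: [-3.141, 0.0, -2.793]
contact_force: [-0.3, -0.5, -1.0]
opening: 0.0374
grip_force: 30.0
```

The weight is resting on the pan, so I release it.

Call:
{"name": "arm_command", "arguments": {
  "fingers": [0.1,0.1,0.0,-0.2,-0.4,-0.4,-0.4,-0.4],
  "travel": [
    [0,0,0],
    [0,0,0],
    [0,0,0],
    [0,0,0],
    [0,0,0],
    [0,0,0],
    [0,0,0],
    [0,0,0]
  ],
  "dr": [
    [0,0,0],
    [0,0,0],
    [0,0,0],
    [0,0,0],
    [0,0,0],
    [0,0,0],
    [0,0,0],
    [0,0,0]
  ],
  "squeeze": 20
}}

```text
time: 8.92
tool_pos: [0.5731, 0.0024, 0.1195]
tool_rot: [3.142, 0.0, -2.793]
contact_force: [0.5, 0.0, -0.3]
opening: 0.0642
grip_force: 0.0
```

Call:
{"name": "arm_command", "arguments": {
  "fingers": [-0.4,-0.4,-0.4,-0.4,-0.4,-0.4,-0.4,-0.4],
  "travel": [
    [0,0,0],
    [0,0,-0.01],
    [0,0,-0.03],
    [0,0,-0.06],
    [0,0,-0.09],
    [0,0,-0.12],
    [0,0,-0.13],
    [0,0,-0.13]
  ],
  "dr": [
    [0,0,0],
    [0,0,0],
    [0,0,0],
    [0,0,0],
    [0,0,0],
    [0,0,0],
    [0,0,0],
    [0,0,0]
  ]
}}

```text
time: 9.58
tool_pos: [0.5744, 0.0023, 0.2532]
tool_rot: [-3.138, 0.006, -2.793]
contact_force: [-0.5, 0.3, 0.0]
opening: 0.064
grip_force: 0.0
```

```bash
python3 - <<'E'
from cell import *
from h import *
c=read_camera("scene"); W=cloud(c);H=W[...,2]
m0=np.hypot(W[...,0]-.573,W[...,1]-.0025)<.04
for i,a,ce,m in blobs(m0&(H>.162)&(H<.175),8): print("knob",a,ce,np.nanmean(W[m],0).round(4))
cv2.imwrite("pics/s2.png",cv2.resize(c["color"][170:290,250:410],(640,480),interpolation=2))
E
python3 go.py "[.5215,.3722,.25]"
```

```text
knob 51 [308.         210.43137255] [0.5749 0.0054 0.1693]
t 9.6333 pos [0.5734 0.0024 0.2506] rot [-1.7994e+02  1.4000e-01 -1.6005e+02] F [-0.46 -0.14 -0.66] open 0.0641 grip 0.0 q [-0.13  0.41  1.35  0.    1.38 -2.05]
[.5215,.3722,.25] travel [-7.740e-02  3.653e-01  3.000e-04]
```

View pics/s2.png

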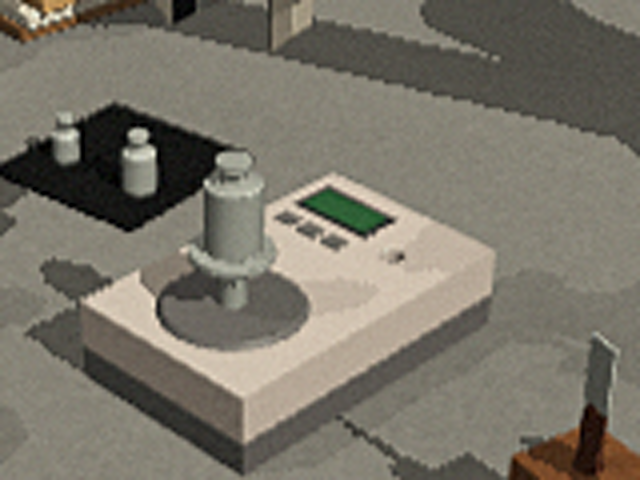

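The weight stands upright and centred on the pan (knob at 234,165 in the crop). The hole is free at (395,257). Now the probe: narrow the opening and close along about 135°, clear of the brush and the coloured probes.

Call:
{"name": "arm_command", "arguments": {
  "fingers": [-0.4,-0.4,-0.3,-0.2,-0.1,0.0,0.05,0.05],
  "travel": [
    [-0.008,0.04,0],
    [-0.016,0.08,0],
    [-0.025,0.12,0],
    [-0.034,0.16,0],
    [-0.042,0.2,0],
    [-0.051,0.24,0],
    [-0.06,0.28,0],
    [-0.068,0.32,0]
  ],
  "dr": [
    [0,0,-4],
    [0,0,-8],
    [0,0,-12],
    [0,0,-16],
    [0,0,-20],
    [0,0,-25],
    [0,0,-25],
    [0,0,-25]
  ]
}}

```text
time: 10.3
tool_pos: [0.5264, 0.328, 0.247]
tool_rot: [3.14, -0.004, -2.357]
contact_force: [1.5, 0.5, 0.3]
opening: 0.0437
grip_force: 0.0
```

```bash
python3 go.py "[.5215,.3722,.24]"
```

```text
t 10.3 pos [0.5264 0.328  0.247 ] rot [ 179.92   -0.21 -135.03] F [1.48 0.49 0.28] open 0.0437 grip 0.0 q [ 0.43  0.51  1.2   0.    1.43 -1.92]
[.5215,.3722,.24] travel [-0.0278  0.0347  0.0069]
```

Call:
{"name": "arm_command", "arguments": {
  "fingers": [0.05,0.05,0.05,0.05,0.05],
  "travel": [
    [-0.026,0.033,0.007],
    [-0.026,0.033,0.007],
    [-0.026,0.033,0.007],
    [-0.026,0.033,0.007],
    [-0.026,0.033,0.007]
  ],
  "dr": [
    [0,0,0],
    [0,0,0],
    [0,0,0],
    [0,0,0],
    [0,0,0]
  ]
}}

```text
time: 10.72
tool_pos: [0.5229, 0.3668, 0.2415]
tool_rot: [3.141, -0.002, -2.358]
contact_force: [-0.3, -0.3, -0.3]
opening: 0.0435
grip_force: 0.0
```

```bash
python3 - <<'E'
from cell import *
from h import *
c=read_camera("wrist"); cv2.imwrite("pics/w3.png",c["color"])
W=cloud(c); H=W[...,2]
for i,a,ce,m in blobs((H>.152)&(H<.163),20): print(a,ce.round(1),ray(c,*ce,.157).round(4),np.median(W[m],0).round(4),c["color"][m].mean(0).round())
E
python3 go.py "[.5215,.3722,.106]"
```

```text
312 [193.5 115.1] [0.5178 0.2645 0.157 ] [0.5175 0.2647 0.1591] [138. 150. 155.]
421 [264.3 186.6] [0.5194 0.3191 0.157 ] [0.5187 0.319  0.1587] [41. 45. 47.]
414 [327.4 253.1] [0.5221 0.3736 0.157 ] [0.522  0.3735 0.1575] [214. 223. 229.]
t 10.7667 pos [0.5232 0.3667 0.242 ] rot [ 1.8000e+02 -6.0000e-02 -1.3515e+02] F [ 0.04 -0.65  0.23] open 0.0441 grip 0.0 q [ 0.49  0.55  1.15 -0.    1.44 -1.86]
[.5215,.3722,.106] travel [-0.0028  0.0051  0.136 ]
```

View pics/w3.png

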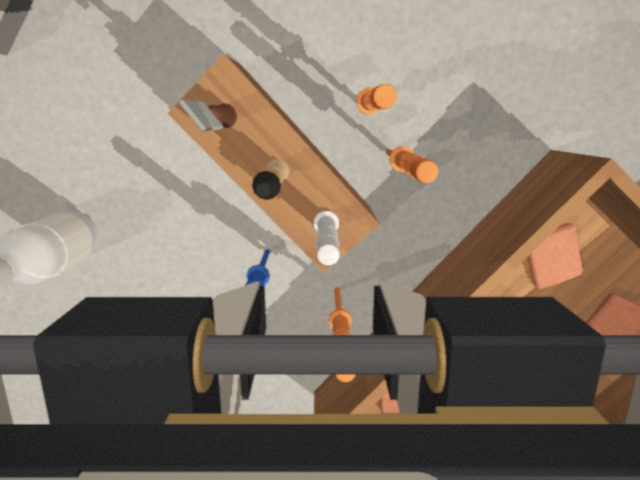

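The white-silver probe's top is at (327,253), between the fingers' lanes. The blue one (258,275) and the orange ones are clear of the fingers. Descending.

Call:
{"name": "arm_command", "arguments": {
  "fingers": [0.05,0.05,0.05,0.05,0.05,0.05,0.05,0.05],
  "travel": [
    [-0.003,0.0055,0],
    [-0.003,0.0055,0.02],
    [-0.003,0.0055,0.05],
    [-0.003,0.0055,0.08],
    [-0.003,0.0055,0.11],
    [-0.003,0.0055,0.128],
    [-0.003,0.0055,0.136],
    [-0.003,0.0055,0.136]
  ],
  "dr": [
    [0,0,0],
    [0,0,0],
    [0,0,0],
    [0,0,0],
    [0,0,0],
    [0,0,0],
    [0,0,0],
    [0,0,0]
  ]
}}

```text
time: 11.43
tool_pos: [0.5205, 0.3732, 0.1047]
tool_rot: [3.141, -0.003, -2.358]
contact_force: [-0.2, -0.5, 0.5]
opening: 0.0436
grip_force: 0.0
```

Call:
{"name": "arm_command", "arguments": {
  "fingers": [0.3,0.5,0.6,0.7,1,1,1,1],
  "travel": [
    [0,0,0],
    [0,0,0],
    [0,0,0],
    [0,0,0],
    [0,0,0],
    [0,0,0],
    [0,0,0],
    [0,0,0]
  ],
  "dr": [
    [0,0,0],
    [0,0,0],
    [0,0,0],
    [0,0,0],
    [0,0,0],
    [0,0,0],
    [0,0,0],
    [0,0,0]
  ],
  "squeeze": 45
}}

```text
time: 12.1
tool_pos: [0.5214, 0.3744, 0.1074]
tool_rot: [-3.141, 0.001, -2.357]
contact_force: [-1.8, 0.3, 5.7]
opening: 0.0131
grip_force: 45.0
```

Call:
{"name": "arm_command", "arguments": {
  "fingers": [1,1,1,1,1,1,1,1],
  "travel": [
    [0,0,-0.01],
    [0,0,-0.03],
    [0,0,-0.055],
    [0,0,-0.085],
    [0,0,-0.12],
    [0,0,-0.155],
    [0,0,-0.18],
    [0,0,-0.18]
  ],
  "dr": [
    [0,0,0],
    [0,0,0],
    [0,0,0],
    [0,0,0],
    [0,0,0],
    [0,0,0],
    [0,0,0],
    [0,0,0]
  ]
}}

```text
time: 12.77
tool_pos: [0.5226, 0.375, 0.2937]
tool_rot: [-3.139, 0.011, -2.357]
contact_force: [-0.2, 0.7, 0.5]
opening: 0.0133
grip_force: 45.0
```

```bash
python3 go.py "[.4495,.0133,.287]"
```

```text
t 12.7667 pos [0.5226 0.375  0.2937] rot [-179.82    0.61 -135.05] F [-0.16  0.7   0.48] open 0.0133 grip 45.0 q [ 0.5   0.53  1.05 -0.    1.56 -1.85]
[.4495,.0133,.287] travel [ 0.3074 -0.2043  0.004 ]
```

Call:
{"name": "arm_command", "arguments": {
  "fingers": [1,1,1,1,1,1,1,1],
  "travel": [
    [0.03,-0.02,0],
    [0.062,-0.041,0],
    [0.094,-0.062,0],
    [0.126,-0.084,0],
    [0.158,-0.105,0],
    [0.19,-0.126,0],
    [0.222,-0.148,0],
    [0.254,-0.169,0]
  ],
  "dr": [
    [0,0,0],
    [0,0,0],
    [0,0,0],
    [0,0,0],
    [0,0,0],
    [0,0,0],
    [0,0,0],
    [0,0,0]
  ]
}}

```text
time: 13.43
tool_pos: [0.4596, 0.0734, 0.2861]
tool_rot: [3.141, -0.001, -2.357]
contact_force: [0.9, -0.9, 0.4]
opening: 0.0131
grip_force: 45.0
```

Call:
{"name": "arm_command", "arguments": {
  "fingers": [1,1,1,1,1,1,1,1],
  "travel": [
    [0.025,-0.017,0.01],
    [0.045,-0.03,0.04],
    [0.053,-0.035,0.07],
    [0.053,-0.035,0.09],
    [0.053,-0.035,0.1],
    [0.053,-0.035,0.1],
    [0.053,-0.035,0.1],
    [0.053,-0.035,0.1]
  ],
  "dr": [
    [0,0,0],
    [0,0,0],
    [0,0,0],
    [0,0,0],
    [0,0,0],
    [0,0,0],
    [0,0,0],
    [0,0,0]
  ]
}}

```text
time: 14.1
tool_pos: [0.4484, 0.0129, 0.1872]
tool_rot: [-3.141, 0.001, -2.357]
contact_force: [0.5, 0.7, -0.1]
opening: 0.0134
grip_force: 45.0
```

```bash
python3 go.py "[.4495,.0133,.17]"; python3 - <<'E'
from cell import *
from h import *
import pickle
d={}
for n in("scene","top","wrist"): d[n]=read_camera(n)
pickle.dump(d,open("c3.pkl","wb"))
s=cv2.resize(d["scene"]["color"][170:270,310:390],(400,500),interpolation=2)
t=cv2.resize(d["wrist"]["color"][:,120:504],(400,500),interpolation=2)
cv2.imwrite("pics/p3.png",np.hstack([s,t]))
E
```

```text
t 14.1 pos [0.4484 0.0129 0.1872] rot [-1.7995e+02  4.0000e-02 -1.3503e+02] F [ 0.45  0.68 -0.11] open 0.0134 grip 45.0 q [-0.14  0.24  1.79  0.    1.11 -2.5 ]
[.4495,.0133,.17] travel [-0.001  -0.0005  0.0172]
```

View pics/p3.png

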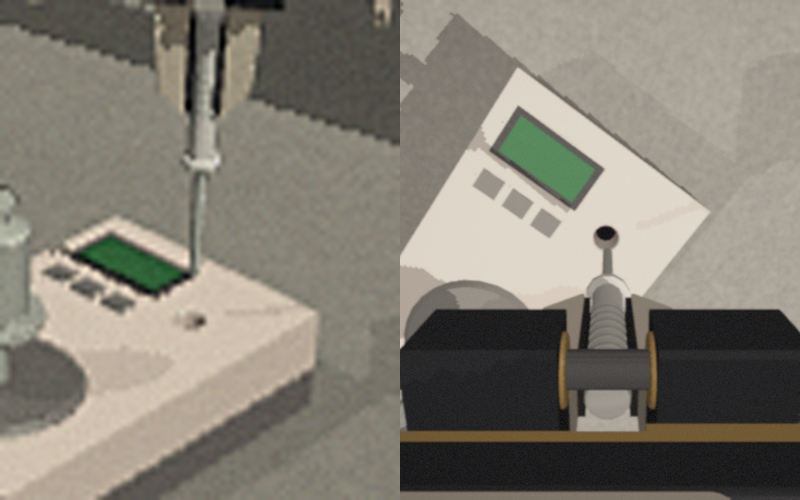

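The tip is at about (195,272) in the scene half of the picture. In the wrist half it sits at about (607,250), just below the hole at (605,237). I'll compute both in world coordinates.

```bash
python3 - <<'E'
from h import *
import pickle
d=pickle.load(open("c3.pkl","rb")); w=d["wrist"]; s=d["scene"]
g=cv2.cvtColor(w["color"],6)
print(g[212:262:2,308:328:1])
m=np.zeros_like(g,bool); m[205:245,300:335]=1
for i,a,ce,mm in blobs(m&(g<110),10):
    ys,xs=np.where(mm); print("hole",a,ce,xs.min(),xs.max(),ys.min(),ys.max(),ray(w,*ce,.06).round(4))
for z in(.088,.09,.092): print("tip scene",ray(s,348.7,224.2,z).round(4),"wrist",ray(w,318.7,240,z).round(4))
# hole in scene
gs=cv2.cvtColor(s["color"],6); print(gs[228:240,340:358])
E
```

```text
[[216 216 216 215 214 217 215 216 217 216 216 215 217 216 215 216 216 215
  217 215]
 [216 216 215 215 216 215 213 213 213 213 213 213 215 216 215 215 216 215
  216 217]
 [216 215 212 205 197 189 177 163 154 146 152 161 172 185 195 204 211 215
  217 216]
 [209 197 170 127  82  54  37  28  28  27  30  34  36  47  78 119 158 187
  203 213]
 [150  93  45  28  26  27  15  19  34  26  12  22  19  24  24  33  51  97
  146 181]
 [ 78  38  15  25  24  22  25  25  25  18  26  19  22  24  15  23  26  33
   69 115]
 [ 85  45  26  20  21  24  18  16  23  12  24  22  21  20  30  16  22  44
   70  97]
 [101  73  44  28  27  23  22  21  25  20  23  21  20  19  24  27  42  75
   96  99]
 [121 114 102  77  44  29  31  19  23  26  14  25  18  34  43  71  94 103
  104 103]
 [126 126 127 121 116 106  94  74  64  55  66  74  77  84 101 112 113 111
  107 107]
 [127 124 128 127 130 132 129 128 126 122 124 126 126 120 118 117 114 110
  110 116]
 [141 129 127 129 128 128 129 132 128 128 129 126 126 122 121 120 115 116
  121 141]
 [190 165 141 134 132 133 130 130 129 126 128 127 123 124 121 123 125 138
  161 
[... 1563 characters left out ...]
197 195 196 196 200 194]
 [203 200 199 199 197 202 197 206 207 198 201 196 196 200 196 199 198 197]
 [197 197 196 198 203 189 210 182 171 177 195 199 193 198 196 177 180 184]
 [197 194 199 197 188 171 182 161 143 124 119 192 203 199 198 193 191 189]
 [198 196 193 197 183 169 173 158 139  76  67 179 200 195 195 196 195 198]
 [197 199 195 198 193 190 183 140 141 133 181 197 200 197 195 194 194 198]
 [199 198 197 197 200 199 194 191 191 186 201 199 194 194 194 195 197 196]
 [196 195 198 194 196 196 200 201 199 199 198 199 197 196 197 199 198 195]
 [195 196 198 196 197 198 199 196 197 199 196 197 196 197 194 195 194 196]
 [196 198 198 196 201 193 197 196 193 196 198 198 196 197 199 197 198 197]]
```

Tip, TCP and hole line up within about 1 mm: the tip is at (.448,.013) and the hole at (.449,.0125). Descending to just above the button.

Call:
{"name": "arm_command", "arguments": {
  "fingers": [1,1,1,1,1,1,1,1],
  "travel": [
    [-0.0003,0,0.01],
    [-0.0003,0,0.02],
    [-0.0003,0,0.027],
    [-0.0003,0,0.032],
    [-0.0003,0,0.037],
    [-0.0003,0,0.042],
    [-0.0003,0,0.044],
    [-0.0003,0,0.044]
  ],
  "dr": [
    [0,0,0],
    [0,0,0],
    [0,0,0],
    [0,0,0],
    [0,0,0],
    [0,0,0],
    [0,0,0],
    [0,0,0]
  ]
}}

```text
time: 14.92
tool_pos: [0.448, 0.0131, 0.1421]
tool_rot: [3.141, -0.0, -2.357]
contact_force: [-0.5, 0.8, -1.2]
opening: 0.0136
grip_force: 45.0
```

Call:
{"name": "arm_command", "arguments": {
  "fingers": [1,1,1,1,1,1],
  "travel": [
    [0,0,0.001],
    [0,0,0.002],
    [0,0,0.003],
    [0,0,0.004],
    [0,0,0.005],
    [0,0,0.005]
  ],
  "dr": [
    [0,0,0],
    [0,0,0],
    [0,0,0],
    [0,0,0],
    [0,0,0],
    [0,0,0]
  ]
}}

```text
time: 15.42
tool_pos: [0.4483, 0.013, 0.1376]
tool_rot: [-3.141, 0.0, -2.357]
contact_force: [-0.3, 0.1, 1.2]
opening: 0.0134
grip_force: 45.0
```

Call:
{"name": "arm_command", "arguments": {
  "fingers": [1,1,1,1,1,1],
  "travel": [
    [0,0,0.001],
    [0,0,0.002],
    [0,0,0.003],
    [0,0,0.0035],
    [0,0,0.0035],
    [0,0,0.0035]
  ],
  "dr": [
    [0,0,0],
    [0,0,0],
    [0,0,0],
    [0,0,0],
    [0,0,0],
    [0,0,0]
  ]
}}

```text
time: 15.92
tool_pos: [0.4484, 0.013, 0.1342]
tool_rot: [-3.141, 0.0, -2.357]
contact_force: [0.0, -0.5, 5.1]
opening: 0.0132
grip_force: 45.0
```

Call:
{"name": "arm_command", "arguments": {
  "fingers": [1,1,1,1,1],
  "travel": [
    [0,0,0.0005],
    [0,0,0.001],
    [0,0,0.001],
    [0,0,0.001],
    [0,0,0.001]
  ],
  "dr": [
    [0,0,0],
    [0,0,0],
    [0,0,0],
    [0,0,0],
    [0,0,0]
  ]
}}

```text
time: 16.33
tool_pos: [0.4487, 0.013, 0.1339]
tool_rot: [-3.14, 0.001, -2.357]
contact_force: [-0.8, 0.2, 11.7]
opening: 0.0132
grip_force: 45.0
```

The button is at its stop: the force rose to 11.7 N with only 0.3 mm of travel. I hold briefly and check that force, grip and weight are unchanged.

Call:
{"name": "arm_command", "arguments": {
  "fingers": [1,1,1,1,1,1],
  "travel": [
    [0,0,0],
    [0,0,0],
    [0,0,0],
    [0,0,0],
    [0,0,0],
    [0,0,0]
  ],
  "dr": [
    [0,0,0],
    [0,0,0],
    [0,0,0],
    [0,0,0],
    [0,0,0],
    [0,0,0]
  ]
}}

```text
time: 16.83
tool_pos: [0.4487, 0.013, 0.1339]
tool_rot: [-3.14, 0.001, -2.357]
contact_force: [-2.0, 0.7, 10.8]
opening: 0.0132
grip_force: 45.0
```

```bash
python3 go.py; python3 - <<'E'
from cell import *
from h import *
c=read_camera("scene")
cv2.imwrite("pics/f.png",cv2.resize(c["color"][150:350,240:480],(720,600),interpolation=2))
E
```

```text
t 16.8333 pos [0.4487 0.013  0.1339] rot [-1.7993e+02  6.0000e-02 -1.3505e+02] F [-2.    0.66 10.82] open 0.0132 grip 45.01 q [-0.14  0.31  1.86  0.    0.97 -2.5 ]
```

View pics/f.png

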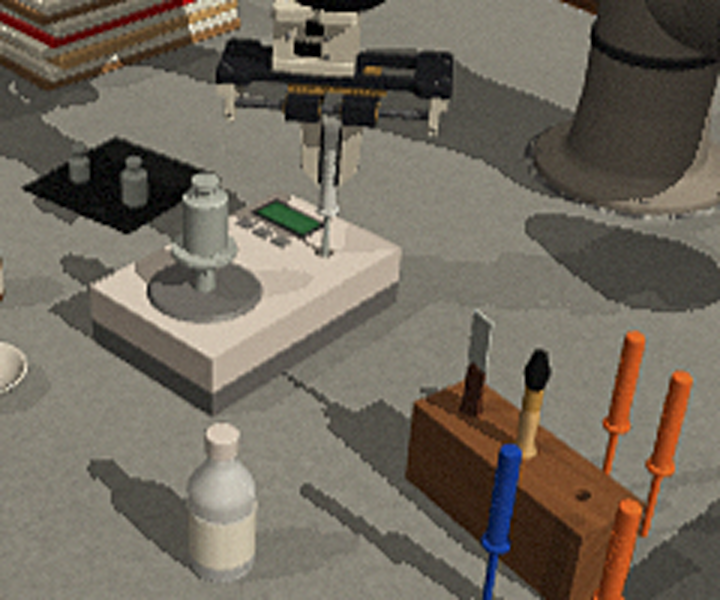

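The weight is upright on the pan (205,215), the probe is in the hole (325,250), and everything else stands where it was. Handing in.

```bash
python3 -c "
from cell import *
print(hand_in())"
```

```text
the job is handed in; nothing more can be done
None
```

I handed the job in at about 17 s: the large weight stands upright on the pan, released, and the gripped probe holds the button at its stop with about 11 N; the result of the judging was not shown.

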